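# Set the straightedge against two pegs for the bin's hinge line

## Task

Set the aluminium straightedge on the bin's plywood base board for marking the hinge line: keeping it down on the board, slide it until its far long edge (the one facing away from the robot) touches both thin pegs at once, then slide it along the pegs until its end also meets the thick post. Press only gently, as the pegs and post are just pushed into the wood; leave the straightedge flat and touching all three, let go of it, and leave everything else where it is.

Things in the scene. Friction and masses are not known exactly. Their poses are not given: they have to be found in the camera images.
- board: fixed plywood base board, 285 x 500 mm, 18 mm thick, on the worktop. Origin: at worktop height, under the middle of the nominal peg line; its x axis points away from the robot (yaw up to 0.22 rad), its y axis along the nominal peg line. It reaches from x = -225 to +60 mm and y = -250 to +250 mm; its top is at z = 18 mm
- straightedge: loose aluminium bar lying on the board, 280 mm long (its y axis), 50 wide (x), 20 thick, 0.35 to 0.7 kg; slides with friction. Origin: centre of its underside. Its +x long edge is the far one. Touching a peg, the peg's axis is 31 mm from its centre line; touching the post with its end, the post's axis is 152 mm from its middle
- knob (a point): centre of the top of the round black knob on the middle of the straightedge: 28 mm diameter, 38 mm high, its top 58 mm above the bar's underside. The bar can turn about the knob's axis in a light grip
- peg_left: thin round wooden peg, rigid and upright in the board near its y = +80 mm: 12 mm diameter, 34 high. Origin: centre of its foot, at the board's top. Set by hand up to 4 mm off the nominal line: the true line goes through both pegs. Takes 18 N from the straightedge before it works loose, and only 5 N from the robot itself
- peg_right: the same kind of peg near the board's y = -80 mm
- post: thick round wooden post, fixed upright in the board, 24 mm diameter, 40 mm high; origin: centre of its foot, at the board's top. It stands near the board's x = -31 mm and at either y = +180 mm or y = -180 mm: the end stop for the straightedge. Rigid; the same force limits as the pegs
- spice_jar: bystander: small glass jar with steel cap, 38 mm diameter, 70 mm high, standing on the board at the other end from the post; origin: centre of its underside. Not to be moved (none of the bystanders by more than 15 mm)
- spoon: bystander: spoon lying on the board beyond the pegs, roughly parallel to the peg line; origin: under its middle
- mug: bystander: white ceramic mug, 82 mm diameter, 92 mm high, on the worktop beyond the board; origin: centre of its underside
- snack_box: bystander: blue snack container with clip lid, 106 x 138 x 60 mm over its lid and clips, on the worktop beyond the board; origin: centre of its underside
- plates: bystander: stack of green toddler plates, 174 mm diameter, 56 mm high, on the worktop to the right; origin: centre of its underside
- bowl: bystander: steel bowl, 150 mm diameter, 60 mm high, on the worktop to the left; origin: centre of its underside

How it is judged:
On the way, in this order (a step that is already met when the one before it is completed fails the run):
1. the straightedge touches both thin pegs at once (contact force between straightedge and peg_left above 0.5 N and contact force between straightedge and peg_right above 0.5 N), for 0.2 s.
2. the straightedge touches both thin pegs and, with its end, the post, all at once (all of step 1 and contact force between straightedge and post above 0.5 N), for 0.2 s.
At the end, for the whole second after the job is handed in: the straightedge lies flat and still on the board, released, its +x long edge within 2.5 mm of both pegs and one end within 2.5 mm of the post (x of peg_left in the frame of straightedge between 0.027 and 0.0335 m and y of peg_left in the frame of straightedge between -0.14 and 0.14 m and x of peg_right in the frame of straightedge between 0.027 and 0.0335 m and y of peg_right in the frame of straightedge between -0.14 and 0.14 m and (y of post in the frame of straightedge between 0.148 and 0.1545 m or y of post in the frame of straightedge between -0.1545 and -0.148 m) and x of post in the frame of straightedge between -0.03 and 0.03 m and height (world z) of straightedge below 0.021 m and angle between straightedge's own z axis and vertical below 0.04 rad and linear speed of straightedge below 0.01 m/s); the robot touches nothing.
It fails at once if the straightedge pressed on a peg or the post with more than 18 N (contact force between straightedge and peg_left above 18 N or contact force between straightedge and peg_right above 18 N or contact force between straightedge and post above 18 N).
It fails at once if the robot itself pushed on a peg or the post with more than 5 N (contact force between any of the arm, the fingers and peg_left above 5 N or contact force between any of the arm, the fingers and peg_right above 5 N or contact force between any of the arm, the fingers and post above 5 N).
It fails at once if the straightedge was lifted more than 20 mm off the board (height (world z) of straightedge above 0.038 m).
It fails at once if a bystander was moved by more than 15 mm (distance of any of spice_jar, spoon, mug, snack_box, plates, bowl from where it was at the start of the episode above 0.015 m).
It also fails if it takes over 72 s, if anything falls off the work surface, if the arm or the gripper's body presses on something with over 40 N, if the wrist force passes 120 N, or if a joint passes its speed limit or range.

## Robot

A 7-joint arm with a two-finger parallel gripper is mounted at the origin on the work surface. World frame = base frame: x ahead of the robot, y to its left, z up, the work surface at z = 0. Lengths are in m, angles in rad, forces in N, time in s.
With the tool pointing down it reaches from about 0.35 to 0.9 m from the base axis. Payload 8.1 kg.
Tool frame: the origin (TCP) lies between the finger pads; the fingertips stand ahead of it and the grasp point (between the pads) is the TCP (arm.nose_length is the z of the fingertips in the tool frame, in m); z points along the fingers, y is the line along which they close (so a half turn about z gives the same grasp; the last joint's range is limited). The gripper opens to 92 mm and grips with 3 to 60 N. Pads are 19 mm wide; open, the fingers measure 130 mm over their backs; the gripper's body (75 mm by 190 mm) begins 47 mm behind the grasp point.
Start: joints at [-1.321, 0.434, 0.025, 1.573, -0.012, 1.134, -0.075], TCP at [0.216, 0.587, 0.246] pointing down, gripper open.
Joint ranges: [-2.62, 2.62], [-0.44, 2.09], [-1.27, 1.32], [0.08, 2.57], [-1.32, 4.46], [0.12, 2], [-2.74, 2.74]. Speed limits (rad/s): [2.22, 2.22, 3.01, 3.01, 3.14, 3.14, 3.14].

## Interface

Orientations are given as a rotation vector (axis times angle).
In Python, from cell import sensors, optics, arm gives the robot as it stands.
- The arm moves only by the tool arm_command, never from a script. Its argument "deltas" is one flat list of numbers, 7 for each row, row after row: the turn, a rotation vector about the world's x, y, z as a fraction of full scale, then the shift along the world's x, y, z as a fraction of full scale, then the finger opening in mm, from 0 to 91.8. In form: [wx, wy, wz, dx, dy, dz, fingers, wx, wy, wz, dx, dy, dz, fingers, ...]. A call has 1 to 20 rows; each row is the pose to reach, as a shift and turn from the pose commanded when the call began; what a row does not reach only later rows make up. Full scale, the value 1, is 1 m for a shift and 90 degrees for a turn. A row lasts 1/10 s, in which the tool goes at most 50 mm and 8.59 degrees, less where a joint would pass 70% of its speed; a pose out of reach is approached as far as the arm can. A call with a number of a shift or a turn outside -1 to 1 is refused whole. A call with a gripper value outside its range is refused whole. The fingers move at their own pace and stop on an object; "force" is the grip in N (left out, the last holds). Time passes only in rows, so rows that repeat a pose let the fingers close. It gives the time, the measured TCP pose, the force, the opening and the grip force at its end, in the units of the state.
- sensors.observe(): the state, without advancing time (a new reading comes with each control period).
- optics.get_image(name): name is "scene" or "top" or "wrist"; returns the picture (384x512x3 uint8, blue, green, red); there is no depth.
- optics.calibration(name): a dict with "camera_matrix" (3x3 intrinsics, pixels), "rvec" (rotation vector, rad) and "tvec" (3), from world to camera coordinates, as OpenCV has them. Camera axes: x right, y down, z forward; pixel columns grow to the right and rows downward; lengths in m; the calibration is good to about 2 mm. A picture is of the moment at which its call begins: read the wrist's pose just before it. calibration takes no time and is no camera call; for the wrist camera it gives the pose at the moment of the call.
- arm.sign_off(): hands the job in; it is judged then, once.
The state is a dict: "clock": time; "joints": joint angles; "dq": joint speeds; "joint_efforts": joint torques, N m; "position": TCP position; "ee_rot": TCP orientation; "force": force on the tool from outside, world axes, zero at the start; "ft_torque": the same for the moment, N m; "width": opening from 0.0 (shut) to 1.0 (fully open); "gripper_force": force on a finger pad.
Only numpy, scipy, OpenCV 4.12 (cv2) and the standard library are available. Lean on these libraries where they do the work, as an engineer would, in place of code of your own. Each camera call takes 0.05 s, during which the arm holds its last target. There are 200 camera calls.

## Working session

There is one attempt and no reset: what is moved stays moved. The work goes in short steps, Python scripts to look and compute and a tool call to move; the robot and the scene stay as the last step left them, time stands still between calls to the robot, and variables do not carry over. Pictures are saved under pics/ and viewed, at most 10 in all, crops included, and the job is handed in when it is done.

Besides the shell and the picture viewer there is one more tool, called after "Emit:" in YAML: its name, and indented under it one key for each argument. arm_command: Moves the arm, as the interface text tells. Its arguments: {"type":"object","properties":{"deltas":{"type":"array","items":{"type":"number"}},"force":{"type":"number"}},"required":["deltas"]}

```bash
mkdir -p pics
python3 - <<'E'
from cell import sensors, optics, arm
import cv2
s=sensors.observe();print(s, arm.nose_length)
for n in("top","scene"):
    cv2.imwrite(f"pics/{n}0.png",optics.get_image(n)); print(optics.calibration(n))
E
```

```text
{'clock': 0.0, 'joints': array([-1.32060817,  0.4352124 ,  0.02496774,  1.57407414, -0.0115993 ,
        1.13400807, -0.07510618]), 'dq': array([-0.00075027, -0.00178461,  0.00081021, -0.00126109,  0.00044287,
       -0.00036307,  0.00026415]), 'joint_efforts': array([-6.76678465e-04, -6.67836714e+01,  9.84747335e-01, -3.14476955e+01,
       -6.05614996e-02,  4.23360046e-02,  1.24951025e-04]), 'position': array([0.21583144, 0.58604549, 0.24496035]), 'ee_rot': array([-5.51374577e-01, -3.09269118e+00,  2.43645540e-03]), 'force': array([-0.52404984,  0.09334874,  0.81870271]), 'ft_torque': array([ 0.00611345, -0.03238777, -0.0358036 ]), 'gripper_force': 0.0, 'width': 0.999379338596726} 0.019
{'camera_matrix': array([[354.85342907,   0.        , 250.46365988],
       [  0.        , 354.85342907, 192.46785379],
       [  0.        ,   0.        ,   1.        ]]), 'rvec': array([ 2.09110143, -2.14713986,  0.18857986]), 'tvec': array([-0.00833754,  0.63210246,  1.22126009])}
{'camera_matrix': array([[490.95096363,   0.        , 255.91453379],
       [  0.        , 490.95096363, 186.15846519],
       [  0.        ,   0.        ,   1.        ]]), 'rvec': array([ 0.85140066,  2.37505797, -1.2511765 ]), 'tvec': array([ 0.48429435, -0.16464997,  1.93087714])}
```

```bash
python3 -c "
import cv2
a=cv2.imread('pics/top0.png');cv2.imwrite('pics/top0b.png',cv2.resize(a,(800,600),interpolation=cv2.INTER_CUBIC))"
```

```text
(no output)
```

View pics/top0b.png

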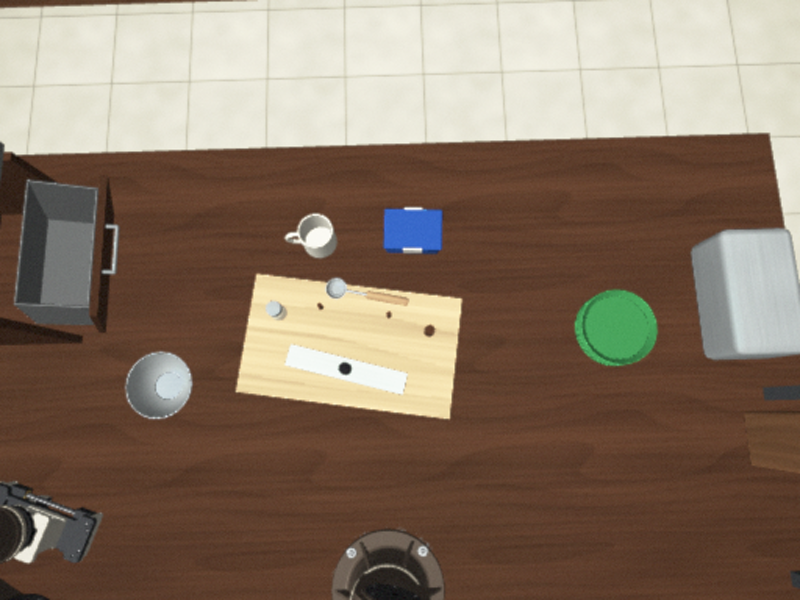

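View pics/scene0.png

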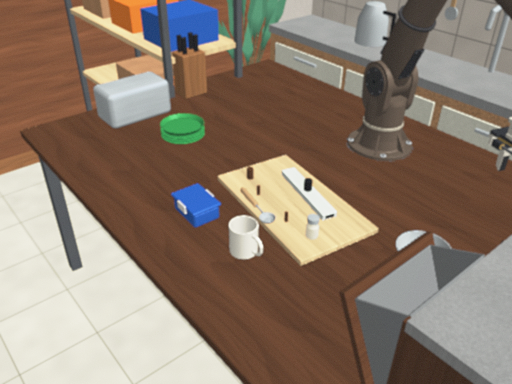

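The top picture (800x600) shows the knob at (345,368), the left peg at (320,306), the right peg at (389,315), and the post on the right at (429,330). The jar is at (275,310), and the spoon lies beyond the pegs. The scene view agrees with this. I'll measure coarsely now.

```bash
cat > h.py <<'E'
import cv2, numpy as np
from cell import sensors, optics, arm
def cast(cal,uv,z):
    K,R,t=cal["camera_matrix"],cv2.Rodrigues(np.array(cal["rvec"]))[0],np.array(cal["tvec"]).ravel()
    uv=np.atleast_2d(uv).astype(float); d=np.c_[uv,np.ones(len(uv))]@np.linalg.inv(K).T@R
    c=-R.T@t; return c+d*((z-c[2])/d[:,2])[:,None]
def proj(cal,p): return cv2.projectPoints(np.float64(p).reshape(-1,3),cal["rvec"],cal["tvec"],cal["camera_matrix"],None)[0].reshape(-1,2)
def blobs(mask,amin=4):
    n,l,s,c=cv2.connectedComponentsWithStats(mask.astype(np.uint8))
    return [(s[i],c[i],l==i) for i in range(1,n) if s[i,4]>=amin]
E
python3 - <<'E'
from h import *
im=cv2.imread('pics/top0.png');cal=optics.calibration("top")
hsv=cv2.cvtColor(im,cv2.COLOR_BGR2HSV)
roi=np.zeros(im.shape[:2],bool);roi[182:262,155:292]=1
dark=roi&(hsv[...,2]<120)
board=cv2.fillConvexPoly(np.zeros(im.shape[:2],np.uint8),np.array([[167,178],[292,193],[286,263],[154,248]]),1)>0
for s,c,m in blobs(dark&board,3): print(s,c,cast(cal,c,.04)[0],cast(cal,c,.076)[0])
white=(hsv[...,1]<40)&(hsv[...,2]>200)&board
for s,c,m in blobs(white,100):
    r=cv2.minAreaRect(np.argwhere(m)[:,::-1].astype(np.float32));b=cv2.boxPoints(r);print(r,cast(cal,b,.038))
print(cast(cal,[[175.5,198]],.05))
E
```

```text
[204 195   3   3   6] [204.83333333 195.83333333] [0.62733733 0.1424463  0.04      ] [0.62075532 0.13748039 0.076     ]
[248 200   2   3   6] [248.5 201. ] [ 0.60381573 -0.01695445  0.04      ] [ 0.59789674 -0.01742717  0.076     ]
[272 209   6   6  29] [274.27586207 211.34482759] [ 0.56330472 -0.1094105   0.04      ] [ 0.55852765 -0.10727707  0.076     ]
[217 232   8   8  47] [220.46808511 235.36170213] [0.4818065  0.08654238 0.04      ] [0.4793267  0.08315229 0.076     ]
((221.0294189453125, 235.88235473632812), (77.61139678955078, 14.309601783752441), 14.03624439239502) [[ 0.4925795   0.22646166  0.038     ]
 [ 0.5423928   0.21439428  0.038     ]
 [ 0.46754916 -0.05626804  0.038     ]
 [ 0.41886828 -0.04244068  0.038     ]]
[[0.6204392  0.24776654 0.05      ]]
```

Emit:
arm_command:
  deltas: [0,0,0.127,0.265,-0.5,0.08,91,0,0,0.127,0.265,-0.5,0.08,91,0,0,0.127,0.265,-0.5,0.08,91,0,0,0.127,0.265,-0.5,0.08,91,0,0,0.127,0.265,-0.5,0.08,91,0,0,0.127,0.265,-0.5,0.08,91,0,0,0.127,0.265,-0.5,0.08,91,0,0,0.127,0.265,-0.5,0.08,91,0,0,0.127,0.265,-0.5,0.08,91,0,0,0.127,0.265,-0.5,0.08,91,0,0,0.127,0.265,-0.5,0.08,91,0,0,0.127,0.265,-0.5,0.08,91,0,0,0.127,0.265,-0.5,0.08,91,0,0,0.127,0.265,-0.5,0.08,91,0,0,0.127,0.265,-0.5,0.08,91,0,0,0.127,0.265,-0.5,0.08,91]

```text
clock: 1.7
position: [0.4804, 0.0878, 0.3255]
ee_rot: [-0.237, -3.132, -0.0]
force: [-0.0, 0.6, 0.7]
width: 0.997
gripper_force: 0.0
```

Run:
```python
from h import *
cal=optics.calibration("wrist")
im=optics.get_image("wrist");cv2.imwrite("pics/w1.png",im)
R=cv2.Rodrigues(np.array(cal["rvec"]))[0];print(-R.T@np.array(cal["tvec"]).ravel(), cal)
s=sensors.observe();print(s["clock"],s["position"],s["ee_rot"],s["force"])
```

```text
[0.40393521 0.09918121 0.4646087 ] {'camera_matrix': array([[301.73656763,   0.        , 258.31381959],
       [  0.        , 301.73656763, 189.43696522],
       [  0.        ,   0.        ,   1.        ]]), 'rvec': array([-2.20561807, -1.89609065, -0.2753475 ]), 'tvec': array([-0.15825108, -0.50117941,  0.33561527])}
1.75 [0.48048743 0.08767542 0.32553674] [-2.37191256e-01 -3.13213352e+00 -1.61708781e-04] [ 0.04415986 -0.22371918  0.47059754]
```

View pics/w1.png

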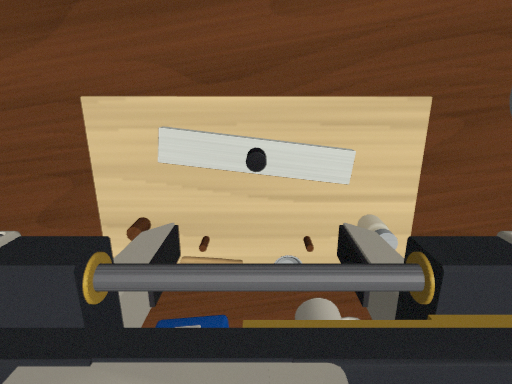

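The wrist picture (down is +x) shows the bar corners at (160,127), (355,149), (350,184) and (158,162), with the knob at (256,160). The pegs are at (204,243) and (309,243), the post at (138,228), and the jar at (378,232). I'll measure from this one.

```bash
cat > m.py <<'E'
from h import *
def measure(im,cal,roi_y=252):
    hsv=cv2.cvtColor(im,cv2.COLOR_BGR2HSV)
    poly=proj(cal,[[.40,.2,.018],[.68,.2,.018],[.68,-.13,.018],[.40,-.13,.018]]) 
    return hsv
def pegs(hsv,cal,seeds,zs):
    out=[]
    for (u,v),z in zip(seeds,zs):
        m=(hsv[...,2]<130); m[:v-18]=0;m[v+18:]=0;m[:,:u-18]=0;m[:,u+18:]=0
        b=max(blobs(m),key=lambda b:b[0][4]); p=cast(cal,b[1],z)[0]; print(b[0],b[1],p); out.append(p)
    return out
E
python3 - <<'E'
from m import *
im=cv2.imread("pics/w1.png");cal=optics.calibration("wrist");hsv=cv2.cvtColor(im,cv2.COLOR_BGR2HSV)
r,l,po,k=pegs(hsv,cal,[(204,243),(309,243),(138,226),(256,160)],[.035,.035,.038,.058])
w=(hsv[...,1]<45)&(hsv[...,2]>150);w[:110]=0;w[200:]=0
b=max(blobs(w),key=lambda b:b[0][4]);c=max(cv2.findContours(b[2].astype(np.uint8),cv2.RETR_EXTERNAL,cv2.CHAIN_APPROX_NONE)[0],key=len)
P=cast(cal,c[:,0,:],.038)[:,:2].astype(np.float32);print("bar",cv2.minAreaRect(P),cv2.boxPoints(cv2.minAreaRect(P)))
d=l-r;yaw=np.arctan2(-d[0],d[1]);print("pegyaw",yaw,np.hypot(*d[:2]))
ex=np.array([np.cos(yaw),np.sin(yaw)]);ey=np.array([-ex[1],ex[0]])
T=r[:2]-.031*ex; T=T+ey*((po[:2]-T)@ey+.152)
print("target",T,"rel cur (x,y)",[( T-k[:2])@ex,(T-k[:2])@ey],"post x rel",(po[:2]-T)@ex,"pegs y",(l[:2]-T)@ey,(r[:2]-T)@ey)
E
```

```text
[199 236  11  16 105] [203.84761905 243.21904762] [ 0.60487695 -0.01846151  0.035     ]
[303 236  10  16 103] [307.9223301  243.25242718] [0.62942024 0.14302194 0.035     ]
[127 217  24  24 317] [138.17981073 227.77917981] [ 0.56275559 -0.11202402  0.038     ]
[246 148  20  24 402] [255.72636816 159.51741294] [0.48114661 0.08329523 0.058     ]
bar ((0.479442834854126, 0.08394958823919296), (0.2794140875339508, 0.05181405320763588), 74.52661895751953) [[ 0.41720226 -0.04378196]
 [ 0.46713832 -0.05760547]
 [ 0.54168344  0.21168113]
 [ 0.49174735  0.22550464]]
pegyaw -0.15083203935513814 0.1633379219667155
target [0.58221837 0.03876347] rel cur (x,y) [np.float64(0.10661560398060421), np.float64(-0.02883904761729613)] post x rel 0.003415638367825268 pegs y 0.11016734655446532 -0.05317057541225021
```

Emit:
arm_command:
  deltas: [0,0,-0.076,-0.001,-0.003,-0.05,91,0,0,-0.076,-0.001,-0.003,-0.1,91,0,0,-0.076,-0.001,-0.003,-0.15,91,0,0,-0.076,-0.001,-0.003,-0.2,91,0,0,-0.076,-0.001,-0.003,-0.23,91,0,0,-0.076,-0.001,-0.003,-0.25,91,0,0,-0.076,-0.001,-0.003,-0.262,91,0,0,-0.076,-0.001,-0.003,-0.262,91,0,0,-0.076,-0.001,-0.003,-0.262,91,0,0,-0.076,-0.001,-0.003,-0.262,20,0,0,-0.076,-0.001,-0.003,-0.262,20,0,0,-0.076,-0.001,-0.003,-0.262,20,0,0,-0.076,-0.001,-0.003,-0.262,20,0,0,-0.076,-0.001,-0.003,-0.262,20,0,0,-0.076,-0.001,-0.003,-0.262,20,0,0,-0.076,-0.001,-0.003,-0.262,20,0,0,-0.076,-0.001,-0.003,-0.262,20,0,0,-0.076,-0.001,-0.003,-0.262,20]
  force: 10

```text
clock: 3.55
position: [0.48, 0.0837, 0.0637]
ee_rot: [0.427, 3.112, 0.0]
force: [0.0, -0.2, -0.3]
width: 0.305
gripper_force: 10.0
```

Emit:
arm_command:
  deltas: [0,0,0.01,0.005,-0.0014,0,20,0,0,0.02,0.012,-0.0034,0,20,0,0,0.03,0.02,-0.0056,0,20,0,0,0.04,0.028,-0.0078,0,20,0,0,0.05,0.036,-0.01,0,20,0,0,0.06,0.044,-0.0123,0,20,0,0,0.07,0.052,-0.0146,0,20,0,0,0.076,0.06,-0.0168,0,20,0,0,0.076,0.067,-0.0188,0,20,0,0,0.076,0.074,-0.0207,0,20,0,0,0.076,0.08,-0.0224,0,20,0,0,0.076,0.085,-0.0238,0,20,0,0,0.076,0.09,-0.0252,0,20,0,0,0.076,0.093,-0.026,0,20,0,0,0.076,0.095,-0.0266,0,20,0,0,0.076,0.095,-0.0266,0,20,0,0,0.076,0.095,-0.0266,0,20]

```text
clock: 5.25
position: [0.5749, 0.0569, 0.0638]
ee_rot: [0.241, 3.132, -0.0]
force: [-1.6, 0.7, -2.5]
width: 0.3
gripper_force: 9.9
```

Run:
```python
from h import *
s=sensors.observe();print(s["clock"],s["position"],s["ee_rot"],s["force"])
cal=optics.calibration("wrist");im=optics.get_image("wrist");cv2.imwrite("pics/w2.png",im)
t=optics.get_image("top");cv2.imwrite("pics/t2.png",t);cv2.imwrite("pics/t2b.png",np.vstack([cv2.resize(t[170:270,145:300],(775,500),interpolation=cv2.INTER_CUBIC)]))
```

```text
5.25 [0.57493315 0.05685136 0.06378363] [ 2.40774282e-01  3.13226989e+00 -1.76823789e-05] [-1.60963094  0.65824638 -2.53934165]
```

View pics/w2.png

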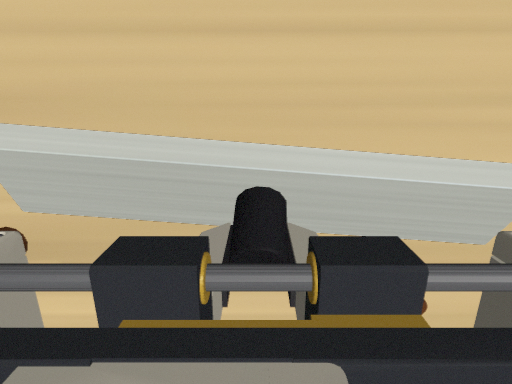

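The bar is still about 0.07 rad short of the peg line, its far edge being tilted in the view with the left end leading. It will pivot against the left peg, so I'll creep on with some extra turn.

Emit:
arm_command:
  deltas: [0,0,0.01,0.001,-0.0002,0,20,0,0,0.02,0.002,-0.0003,0,20,0,0,0.03,0.003,-0.0005,0,20,0,0,0.04,0.004,-0.0006,0,20,0,0,0.05,0.005,-0.0008,0,20,0,0,0.05,0.006,-0.0009,0,20]

```text
clock: 5.95
position: [0.5811, 0.0559, 0.0637]
ee_rot: [-0.116, -3.139, -0.0]
force: [-1.4, -0.4, -1.8]
width: 0.302
gripper_force: 10.0
```

```bash
cat > e.py <<'E'
from h import *
# bar yaw from its near top/bottom edges in wrist view (rough) and tool yaw
s=sensors.observe();cal=optics.calibration("wrist");im=optics.get_image("wrist");cv2.imwrite("pics/w.png",im)
g=cv2.cvtColor(im,cv2.COLOR_BGR2HSV)
w=(g[...,1]<70).astype(np.uint8)
pts=[]
for u in range(60,460,4):
    r=np.flatnonzero(w[60:230,u]); 
    if len(r): pts.append((u,60+r[0]))
P=cast(cal,pts,.038)[:,:2]; a=np.polyfit(P[:,1],P[:,0],1)
for _ in range(3):
    e=abs(P[:,0]-np.polyval(a,P[:,1]));P=P[e<max(.001,1.5*np.median(e))];a=np.polyfit(P[:,1],P[:,0],1)
yaw=-np.arctan(a[0]); k=s["position"][:2]
d=(k[0]-np.polyval(a,k[1]))*np.cos(yaw)
n=s["ee_rot"]/np.linalg.norm(s["ee_rot"])
print(len(P),"bar yaw",yaw,"tool yaw",-np.arctan2(2*n[0]*n[1],2*n[1]**2-1),"knob to near edge",d)
ex=np.array([np.cos(-.1508),np.sin(-.1508)]);ey=np.array([-ex[1],ex[0]])
D=np.array([.5822,.0388])-k;print("left x,y",D@ex,D@ey,"force x,y",s["force"][:2]@ex,s["force"][:2]@ey,s["force"][2],s["clock"])
E
python3 e.py
```

```text
100 bar yaw -0.15796412849351923 tool yaw -0.07408824845782574 knob to near edge 0.05434742993617737
left x,y 0.003683422853314497 -0.01675525626040931 force x,y -1.3542388450927918 -0.649470798659178 -1.7545396219432652 5.95
```

```bash
sed -i 's/cast(cal,pts,.038)/cast(cal,pts,.018)/' e.py; python3 e.py
```

```text
100 bar yaw -0.15733824058904045 tool yaw -0.07476910344460776 knob to near edge 0.051696322182514014
left x,y 0.003594363833284703 -0.016739298993300705 force x,y -0.9492048359098251 1.2651834473217936 -1.8665727816516013 6.0
```

Emit:
arm_command:
  deltas: [0,0,0,0.0006,-0.0001,0,20,0,0,0,0.0012,-0.0002,0,20,0,0,0,0.0018,-0.0003,0,20,0,0,0,0.0024,-0.0004,0,20,0,0,0,0.003,-0.0005,0,20]

```text
clock: 6.55
position: [0.5839, 0.0555, 0.0637]
ee_rot: [-0.117, -3.139, -0.0]
force: [-1.3, 0.5, -2.9]
width: 0.297
gripper_force: 9.9
```

```bash
python3 e.py
```

```text
100 bar yaw -0.1531827980408618 tool yaw -0.07476762205902861 knob to near edge 0.052013802904091105
left x,y 0.0008340751194241934 -0.016788244794767402 force x,y -1.409321100095733 0.29593059283435713 -2.9415063974363567 6.55
```

Emit:
arm_command:
  deltas: [0,0,0,0.0005,-0.0001,0,20,0,0,0,0.001,-0.0002,0,20,0,0,0,0.0015,-0.0002,0,20,0,0,0,0.002,-0.0003,0,20]

```text
clock: 7.0
position: [0.586, 0.0552, 0.0637]
ee_rot: [0.118, 3.139, -0.0]
force: [-2.4, 0.4, -2.6]
width: 0.297
gripper_force: 9.9
```

```bash
python3 e.py
```

```text
100 bar yaw -0.15249800326279486 tool yaw -0.07489858061956725 knob to near edge 0.05179849948987749
left x,y -0.0013166031881441677 -0.016739502775346627 force x,y -2.4162733035000805 0.04606810612678157 -2.551661167894404 7.0
```

View pics/w.png

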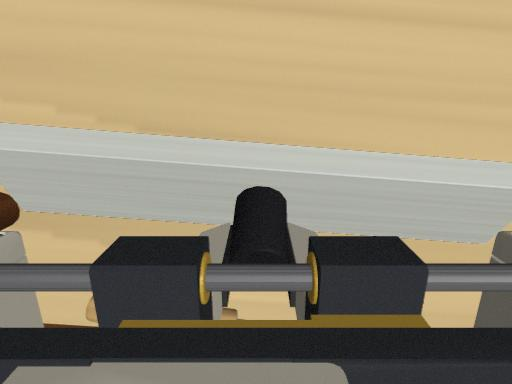

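Everything is in order here: the post is at (5,210) and the bar's far edge runs from (20,210) to (490,242). The pegs are hidden. I'll project their expected positions.

Run:
```python
from h import *
cal=optics.calibration("wrist");s=sensors.observe();print(s["force"])
for n,p in dict(r=(.6049,-.0185),l=(.6294,.1430),po=(.5628,-.112)).items(): print(n,proj(cal,[[*p,z] for z in(.018,.038,.052)]).round())
k=s["position"];print(proj(cal,[[k[0],k[1],.076],[k[0],k[1],.038]]).round())
im=cv2.imread("pics/w.png")
for q in [(150,140),(150,160),(150,180),(150,220)]: print(q,cast(cal,q,.038)-k,cast(cal,q,.018)-k)
# top view edges
t=optics.get_image("top");cv2.imwrite("pics/t3.png",t);cv2.imwrite("pics/t3b.png",cv2.resize(t[170:270,145:300],(775,500),interpolation=cv2.INTER_CUBIC))
```

```text
[-2.16062252  1.23220812 -3.65959813]
r [[154. 254.]
 [143. 270.]
 [134. 284.]]
l [[390. 271.]
 [403. 288.]
 [414. 302.]]
po [[  0. 206.]
 [-28. 218.]
 [-51. 227.]]
[[259. 269.]
 [259. 235.]]
(150, 140) [[-0.0604692  -0.0549538  -0.02574405]] [[-0.05843616 -0.06229246 -0.04574405]]
(150, 160) [[-0.04955572 -0.05690739 -0.02574405]] [[-0.04619851 -0.06448309 -0.04574405]]
(150, 180) [[-0.03821373 -0.05893769 -0.02574405]] [[-0.03348036 -0.06675972 -0.04574405]]
(150, 220) [[-0.01413917 -0.0632472  -0.02574405]] [[-0.00648474 -0.07159213 -0.04574405]]
```

View pics/t3b.png

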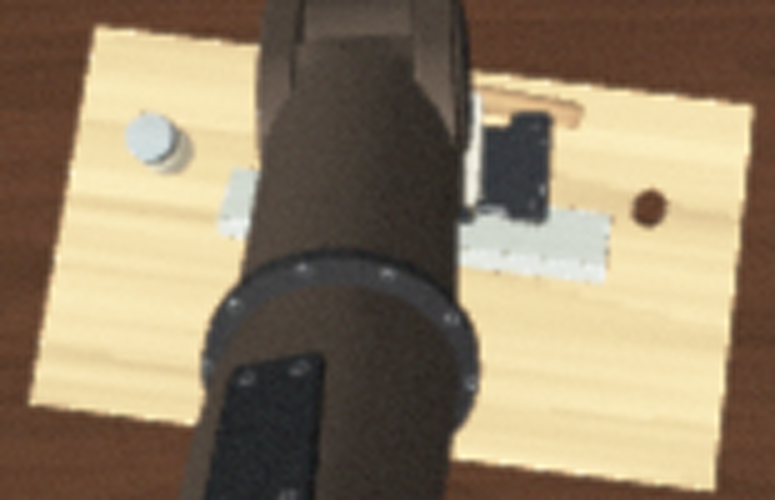

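The top crop shows the bar's right end at about (606,248) and the post at (650,208). That puts the bar roughly 27 mm behind where the TCP says it is, so I need a closer look at the grip.

Run:
```python
from h import *
cal=optics.calibration("wrist");s=sensors.observe();k=s["position"];print(k,s["width"]*91.8,s["force"],s["ft_torque"])
for o in(0,-.027):print(proj(cal,[[k[0]+o,k[1],z] for z in(.038,.045,.064,.076)]).round().tolist())
tc=optics.calibration("top");c=np.array([[608,215],[605,282]])/5+[145,170]
print(cast(tc,c,.038),cast(tc,np.array([[650,208]])/5+[145,170],.05))
im=cv2.imread("pics/w.png");cr=im[120:320,80:440].astype(float);cr=(255*(cr/255)**.5).astype(np.uint8)
cv2.imwrite("pics/wc.png",cv2.resize(cr,(792,440),interpolation=cv2.INTER_CUBIC))
```

```text
[0.58607874 0.05518845 0.06374653] 27.354703741569764 [-1.78501189 -0.54269564 -2.47353423] [ 0.12217605  0.37558161 -0.00147429]
[[259.0, 235.0], [259.0, 240.0], [259.0, 256.0], [259.0, 269.0]]
[[256.0, 191.0], [255.0, 195.0], [255.0, 207.0], [255.0, 216.0]]
[[ 0.55827417 -0.0814899   0.038     ]
 [ 0.5097737  -0.07768965  0.038     ]] [[ 0.56098417 -0.11138318  0.05      ]]
```

View pics/wc.png

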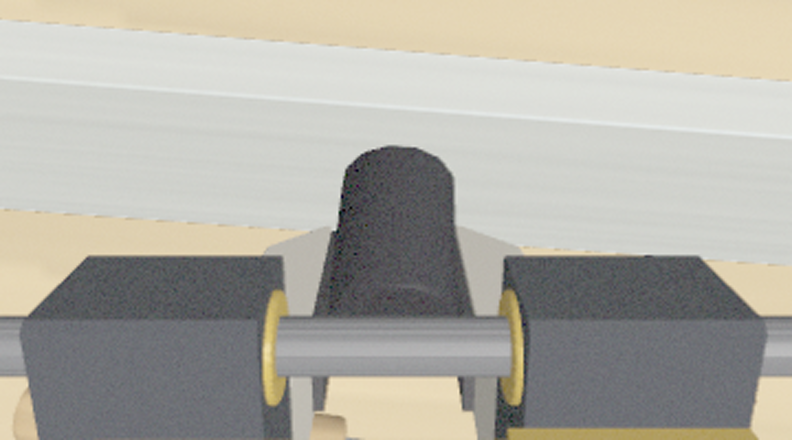

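The knob leans forward at the top and the bar's near face is turned up. So the bar has tipped onto its far edge, pivoting in the grip as I dragged it at too great a height. I'll open the fingers so it drops flat, then regrip low with the fingertips bearing on the bar's top.

Emit:
arm_command:
  deltas: [0,0,0,-0.003,0.0005,0,27,0,0,0,-0.006,0.001,0,28,0,0,0,-0.01,0.0015,0,29,0,0,0,-0.014,0.002,0,31,0,0,0,-0.018,0.003,0,34,0,0,0,-0.018,0.003,0,40,0,0,0,-0.018,0.003,0,50,0,0,0,-0.018,0.003,0,60,0,0,0,-0.018,0.003,0,60]
  force: 3

```text
clock: 8.0
position: [0.5682, 0.0582, 0.0638]
ee_rot: [0.118, 3.139, 0.0]
force: [-0.2, -0.0, -0.0]
width: 0.633
gripper_force: 0.0
```

Emit:
arm_command:
  deltas: [0,0,-0.02,-0.02,0.003,0.05,91,0,0,-0.04,-0.04,0.006,0.1,91,0,0,-0.049,-0.05,0.0075,0.15,91,0,0,-0.049,-0.05,0.0075,0.2,91,0,0,-0.049,-0.05,0.0075,0.2,91,0,0,-0.049,-0.05,0.0075,0.2,91,0,0,-0.049,-0.05,0.0075,0.2,91]

```text
clock: 8.7
position: [0.5175, 0.0657, 0.2626]
ee_rot: [-0.238, -3.131, 0.001]
force: [-0.1, 0.1, 0.2]
width: 0.989
gripper_force: 0.0
```

Run:
```python
from h import *
s=sensors.observe();print(s["clock"],s["position"],s["ee_rot"],s["force"])
cal=optics.calibration("wrist");im=optics.get_image("wrist");cv2.imwrite("pics/w5.png",im);np.save("cal5.npy",cal,allow_pickle=True)
```

```text
8.7 [0.51745646 0.06567252 0.26256713] [-2.38049936e-01 -3.13117066e+00  5.49191162e-04] [-0.12512823  0.12892116  0.22335312]
```

View pics/w5.png

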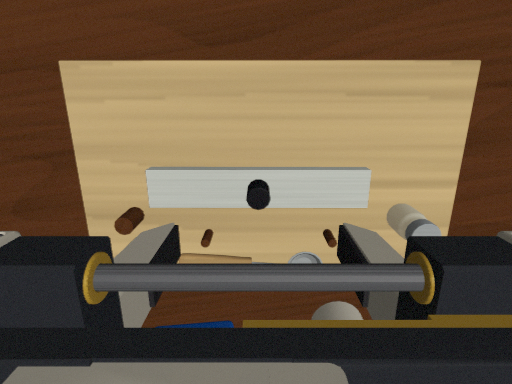

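The bar is flat again, corners about (148,168) and (370,208), parallel to the peg line. The knob is near (258,190) and the pegs at (207,238) and (330,238). I'll re-measure.

```bash
cat > r.py <<'E'
from m import *
import sys
def run(im,cal,seeds):
    hsv=cv2.cvtColor(im,cv2.COLOR_BGR2HSV)
    r,l,po,k=pegs(hsv,cal,seeds,[.035,.035,.038,.058])
    w=(hsv[...,1]<45)&(hsv[...,2]>175);w[:seeds[3][1]-40]=0;w[seeds[3][1]+33:]=0
    b=max(blobs(w),key=lambda b:b[0][4]);c=max(cv2.findContours(b[2].astype(np.uint8),cv2.RETR_EXTERNAL,cv2.CHAIN_APPROX_NONE)[0],key=len)
    R=cv2.minAreaRect(cast(cal,c[:,0,:],.038)[:,:2].astype(np.float32));print("bar",R)
    d=l-r;yaw=np.arctan2(-d[0],d[1]);print("pegyaw",yaw)
    ex=np.array([np.cos(yaw),np.sin(yaw)]);ey=np.array([-ex[1],ex[0]])
    T=r[:2]-.031*ex; T=T+ey*((po[:2]-T)@ey+.152)
    for q in(k[:2],np.array(R[0])): print("target",T,"left x,y",(T-q)@ex,(T-q)@ey)
E
python3 - <<'E'
from r import *
run(cv2.imread("pics/w5.png"),np.load("cal5.npy",allow_pickle=True).item(),[(207,238),(330,238),(130,220),(258,192)])
E
```

```text
[201 229  12  18 150] [206.6        237.71333333] [ 0.60478323 -0.0181318   0.035     ]
[337 223  11  33 319] [342.50783699 240.22884013] [0.6356392  0.16046598 0.035     ]
[115 207  30  28 539] [128.94805195 220.35064935] [ 0.56407147 -0.11212463  0.038     ]
[246 179  24  31 596] [257.79865772 194.30201342] [0.54798648 0.05962927 0.058     ]
bar ((0.5471389889717102, 0.05996449291706085), (0.278679758310318, 0.048504576086997986), 81.33757781982422)
pegyaw -0.1710790766626461
target [0.58316489 0.03882847] left x,y 0.03820610818913092 -0.014508162118532987
target [0.58316489 0.03882847] left x,y 0.03909829644799617 -0.01469421465587154
```

Emit:
arm_command:
  deltas: [0,0,0,0.03,-0.006,-0.05,91,0,0,0,0.03,-0.006,-0.1,91,0,0,0,0.03,-0.006,-0.15,91,0,0,0,0.03,-0.006,-0.18,91,0,0,0,0.03,-0.006,-0.195,91,0,0,0,0.03,-0.006,-0.202,91,0,0,0,0.03,-0.006,-0.202,91,0,0,0,0.03,-0.006,-0.202,20,0,0,0,0.03,-0.006,-0.202,20,0,0,0,0.03,-0.006,-0.202,20,0,0,0,0.03,-0.006,-0.202,20,0,0,0,0.03,-0.006,-0.202,20,0,0,0,0.03,-0.006,-0.202,20,0,0,0,0.03,-0.006,-0.202,20,0,0,0,0.03,-0.006,-0.203,20,0,0,0,0.03,-0.006,-0.204,20]
  force: 6

```text
clock: 10.35
position: [0.5482, 0.06, 0.06]
ee_rot: [0.238, 3.132, 0.001]
force: [-0.8, 1.1, 9.3]
width: 0.302
gripper_force: 6.0
```

Emit:
arm_command:
  deltas: [0,0,0,0.002,-0.0003,0.0003,20,0,0,0,0.005,-0.0008,0.0003,20,0,0,0,0.008,-0.0012,0.0003,20,0,0,0,0.011,-0.0017,0.0003,20,0,0,0,0.014,-0.0021,0.0003,20,0,0,0,0.017,-0.0026,0.0003,20,0,0,0,0.02,-0.003,0.0003,20,0,0,0,0.023,-0.0035,0.0003,20,0,0,0,0.026,-0.0039,0.0003,20,0,0,0,0.028,-0.0042,0.0003,20,0,0,0,0.03,-0.0045,0.0003,20]

```text
clock: 11.45
position: [0.5758, 0.0555, 0.0595]
ee_rot: [-0.237, -3.128, 0.0]
force: [-8.1, 0.3, 5.9]
width: 0.304
gripper_force: 6.0
```

```bash
cat e.py | sed 's/.018)\[:,:2\]/.018)[:,:2]/' >/dev/null; python3 e.py
```

```text
100 bar yaw -0.15085056836295305 tool yaw -0.15146459284079927 knob to near edge 0.02776220342578443
left x,y 0.008859813811133146 -0.015547319005069228 force x,y -8.091419509087235 -0.9699678816144379 5.898654840653577 11.45
```

Emit:
arm_command:
  deltas: [0,0,0,0.001,-0.0002,0.0002,20,0,0,0,0.002,-0.0003,0.0003,20,0,0,0,0.003,-0.0005,0.0003,20,0,0,0,0.004,-0.0006,0.0003,20,0,0,0,0.005,-0.0008,0.0003,20,0,0,0,0.006,-0.0009,0.0003,20]

```text
clock: 12.1
position: [0.584, 0.0542, 0.0602]
ee_rot: [-0.238, -3.132, 0.0]
force: [-0.0, 0.4, -6.0]
width: 0.307
gripper_force: 6.0
```

```bash
python3 e.py
```

```text
100 bar yaw -0.1513616225590915 tool yaw -0.15185766673720485 knob to near edge 0.027375052690043776
left x,y 0.0004959544222144164 -0.015520524003966573 force x,y -0.07405959073253593 0.3772988153741858 -6.027561156537391 12.1
```

Emit:
arm_command:
  deltas: [0,0,0,0,0,-0.0006,20,0,0,0,0,0,-0.0012,20,0,0,0,0,0,-0.0018,20]

```text
clock: 12.45
position: [0.5836, 0.0544, 0.0589]
ee_rot: [-0.238, -3.132, -0.0]
force: [-5.7, 0.3, 4.1]
width: 0.306
gripper_force: 6.0
```

```bash
python3 e.py; python3 -c "
from h import *;print(sensors.observe()['position'])"
```

```text
100 bar yaw -0.15134836634736853 tool yaw -0.15182547673492952 knob to near edge 0.0277934408657339
left x,y 0.0009354618603870353 -0.015586541946360105 force x,y -5.704051415325677 -0.5368660709855515 4.123063368910525 12.45
[0.58356885 0.0543741  0.0588842 ]
```

Emit:
arm_command:
  deltas: [0,0,0,0.0005,-0.0001,0,20,0,0,0,0.001,-0.0002,0,20,0,0,0,0.0015,-0.0002,0,20]

```text
clock: 12.8
position: [0.5844, 0.0543, 0.0588]
ee_rot: [-0.238, -3.131, -0.0]
force: [-7.4, 0.2, 4.9]
width: 0.303
gripper_force: 6.0
```

```bash
python3 e.py
```

```text
100 bar yaw -0.15119956969584872 tool yaw -0.15163113873809525 knob to near edge 0.02787414193278611
left x,y 0.000132910494553854 -0.015621090655691115 force x,y -7.388213920706008 -0.9136901341825879 4.906286070144516 12.8
```

Emit:
arm_command:
  deltas: [0,0,0,0.0005,-0.0001,0,20,0,0,0,0.001,-0.0002,0,20,0,0,0,0.0015,-0.0002,0,20,0,0,0,0.0015,-0.0002,0,20]

```text
clock: 13.25
position: [0.5861, 0.0541, 0.0588]
ee_rot: [-0.238, -3.131, -0.0]
force: [-6.4, 0.5, 4.0]
width: 0.304
gripper_force: 6.0
```

```bash
python3 e.py
```

```text
100 bar yaw -0.15118890610480668 tool yaw -0.15169726145436857 knob to near edge 0.027820363046813835
left x,y -0.001581944446234608 -0.015729768446564565 force x,y -6.4329925102179955 -0.48911198907990744 3.953909792732011 13.25
```

Emit:
arm_command:
  deltas: [0,0,0,0.0005,-0.0001,0,20,0,0,0,0.001,-0.0002,0,20,0,0,0,0.0015,-0.0002,0,20,0,0,0,0.0015,-0.0002,0,20]

```text
clock: 13.7
position: [0.5878, 0.054, 0.0587]
ee_rot: [-0.238, -3.131, -0.0]
force: [-5.6, 0.9, 4.2]
width: 0.299
gripper_force: 6.0
```

```bash
python3 e.py
```

```text
100 bar yaw -0.1511794174729943 tool yaw -0.15155898566138534 knob to near edge 0.027836979071842276
left x,y -0.0032258285843652238 -0.015818142103700923 force x,y -5.658334217344239 0.0030586898952165292 4.189756197197944 13.7
```

Emit:
arm_command:
  deltas: [0,0,0,0.0005,-0.0001,0,20,0,0,0,0.001,-0.0002,0,20,0,0,0,0.0015,-0.0002,0,20,0,0,0,0.0015,-0.0002,0,20]

```text
clock: 14.15
position: [0.5886, 0.0538, 0.0586]
ee_rot: [-0.238, -3.13, -0.0]
force: [-6.0, 0.8, 4.4]
width: 0.303
gripper_force: 6.0
```

```bash
python3 e.py;  python3 - <<'E'
from h import *
cal=optics.calibration("wrist")
print(proj(cal,[[.6049,-.0185,.018],[.6049,-.0185,.052]]).round())
im=cv2.imread("pics/w.png");cr=im[120:320,80:440].astype(float);cr=(255*(cr/255)**.5).astype(np.uint8)
cv2.imwrite("pics/wd.png",cv2.resize(cr,(792,440),interpolation=cv2.INTER_CUBIC))
E
```

```text
100 bar yaw -0.15108431625778027 tool yaw -0.1515847639224848 knob to near edge 0.02854493592532023
left x,y -0.00412161787064727 -0.015799121776396842 force x,y -6.07659722984265 -0.15061667128980818 4.437000030236931 14.15
[[156. 262.]
 [136. 293.]]
```

View pics/wd.png

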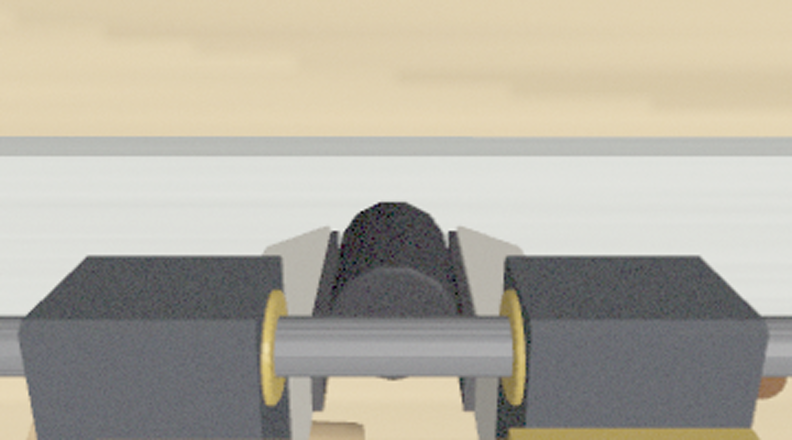

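The bar is flat and parallel to the line. In the last step the TCP advanced but the bar did not: it has met the pegs and the pads are slipping. I'll grip more firmly and press slightly further.

Emit:
arm_command:
  deltas: [0,0,0,0,0,0,20,0,0,0,0,0,0,20,0,0,0,0.0004,-0.0001,0,20,0,0,0,0.0008,-0.0001,0,20,0,0,0,0.0012,-0.0002,0,20,0,0,0,0.0012,-0.0002,0,20,0,0,0,0.0012,-0.0002,0,20]
  force: 14

```text
clock: 14.9
position: [0.5888, 0.0538, 0.0587]
ee_rot: [-0.237, -3.128, -0.001]
force: [-11.3, 2.1, 9.1]
width: 0.301
gripper_force: 14.0
```

```bash
python3 e.py
```

```text
100 bar yaw -0.15092830151425915 tool yaw -0.15141098684074056 knob to near edge 0.028616330908574607
left x,y -0.0042668130192690295 -0.0158362454802173 force x,y -11.481813983320357 0.40141694791817223 9.07608639755064 14.9
```

Emit:
arm_command:
  deltas: [0,0,0,0.0003,0,0.0003,20,0,0,0,0.0006,-0.0001,0.0006,20,0,0,0,0.0006,-0.0001,0.0006,20,0,0,0,0.0006,-0.0001,0.0006,20]

```text
clock: 15.35
position: [0.5889, 0.0538, 0.0587]
ee_rot: [-0.237, -3.127, -0.0]
force: [-10.4, 1.4, 4.7]
width: 0.302
gripper_force: 14.0
```

```bash
python3 e.py; python3 -c "
from h import *;print(sensors.observe()['ft_torque'])"
```

```text
100 bar yaw -0.15074769187383938 tool yaw -0.15121094484763387 knob to near edge 0.028604568856984165
left x,y -0.00434427430481676 -0.01584134321970202 force x,y -10.520069926353331 -0.20691257343959812 4.694674658184579 15.35
[ 0.37946255  2.37592703 -0.05128436]
```

Emit:
arm_command:
  deltas: [0,0,0,-0.0002,-0.001,0,20,0,0,0,-0.0003,-0.002,0,20,0,0,0,-0.0005,-0.003,0,20,0,0,0,-0.0006,-0.004,0,20,0,0,0,-0.0008,-0.005,0,20,0,0,0,-0.0009,-0.006,0,20]

```text
clock: 16.0
position: [0.5886, 0.0515, 0.0588]
ee_rot: [-0.233, -3.128, -0.006]
force: [-9.2, 12.3, 2.5]
width: 0.296
gripper_force: 14.0
```

```bash
python3 e.py; python3 -c "
from h import *;print(sensors.observe()['ft_torque'])"
```

```text
100 bar yaw -0.1513956830532506 tool yaw -0.14837141643696788 knob to near edge 0.02874223150943464
left x,y -0.004435750380041088 -0.01350513419020079 force x,y -10.927913841773755 10.778880885545476 2.482092270689559 16.0
[ 2.16950835  1.96447154 -0.06446438]
```

Emit:
arm_command:
  deltas: [0,0,0,-0.0002,-0.001,0,20,0,0,0,-0.0003,-0.002,0,20,0,0,0,-0.0005,-0.003,0,20,0,0,0,-0.0006,-0.004,0,20,0,0,0,-0.0008,-0.005,0,20,0,0,0,-0.0009,-0.006,0,20]

```text
clock: 16.65
position: [0.5877, 0.0455, 0.0588]
ee_rot: [-0.232, -3.128, -0.006]
force: [-9.0, 11.8, 1.6]
width: 0.3
gripper_force: 14.0
```

```bash
python3 e.py; python3 -c "
from h import *;print(sensors.observe()['ft_torque'])"
```

```text
100 bar yaw -0.1515649019948388 tool yaw -0.14824547384490105 knob to near edge 0.028761442330983374
left x,y -0.0044485869178519915 -0.0075026353659733225 force x,y -10.708400241729832 10.282776710762636 1.6161848430116814 16.65
[ 2.24114265  1.89495216 -0.04689031]
```

Emit:
arm_command:
  deltas: [0,0,0,-0.0002,-0.001,-0.0002,20,0,0,0,-0.0003,-0.002,-0.0003,20,0,0,0,-0.0005,-0.003,-0.0003,20,0,0,0,-0.0006,-0.004,-0.0003,20]

```text
clock: 17.1
position: [0.5872, 0.0423, 0.0587]
ee_rot: [-0.231, -3.129, -0.008]
force: [-9.6, 15.0, 4.2]
width: 0.307
gripper_force: 14.0
```

```bash
python3 e.py
```

```text
100 bar yaw -0.15151906218560665 tool yaw -0.14753271953669672 knob to near edge 0.028790026594339917
left x,y -0.004451954567178342 -0.004218966842376095 force x,y -11.761781478761389 13.345357840565498 4.189194320006993 17.1
```

Emit:
arm_command:
  deltas: [0,0,0,-0.0001,-0.0005,0,20,0,0,0,-0.0002,-0.001,0,20,0,0,0,-0.0002,-0.001,0,20]

```text
clock: 17.45
position: [0.587, 0.0411, 0.0587]
ee_rot: [-0.231, -3.129, -0.007]
force: [-9.0, 12.8, 4.7]
width: 0.3
gripper_force: 14.0
```

```bash
python3 e.py
```

```text
100 bar yaw -0.1515873343912599 tool yaw -0.14770814431828908 knob to near edge 0.028778913968572815
left x,y -0.0044438197969201 -0.0030388136164089274 force x,y -10.847614068947523 11.287531649936957 4.730983417566895 17.45
```

Still sliding freely at about 11 N drag. I'll creep on.

Emit:
arm_command:
  deltas: [0,0,0,-0.0001,-0.0005,0,20,0,0,0,-0.0002,-0.001,0,20,0,0,0,-0.0002,-0.0015,0,20,0,0,0,-0.0002,-0.0015,0,20]

```text
clock: 17.9
position: [0.5868, 0.0397, 0.0587]
ee_rot: [-0.232, -3.129, -0.007]
force: [-8.9, 13.0, 4.3]
width: 0.3
gripper_force: 14.0
```

```bash
python3 e.py
```

```text
100 bar yaw -0.1515656068954395 tool yaw -0.14771610287149894 knob to near edge 0.028782674436136396
left x,y -0.004446901964425112 -0.001564419636954456 force x,y -10.789935497383079 11.556900388198851 4.295589641959958 17.9
```

Emit:
arm_command:
  deltas: [0,0,0,-0.0001,-0.0005,0,20,0,0,0,-0.0002,-0.001,0,20,0,0,0,-0.0002,-0.0015,0,20,0,0,0,-0.0002,-0.0015,0,20]

```text
clock: 18.35
position: [0.5869, 0.0396, 0.0587]
ee_rot: [-0.23, -3.129, -0.01]
force: [-7.9, 17.5, 3.8]
width: 0.304
gripper_force: 14.0
```

```bash
python3 e.py
```

```text
100 bar yaw -0.1513097349185406 tool yaw -0.14663103541949898 knob to near edge 0.02884946665056167
left x,y -0.004495219175441874 -0.001463161700832055 force x,y -10.407815216936557 16.098162914998717 3.8136129930721023 18.35
```

The bar has stopped and the y force has risen to 16 N, so it has reached the post. I'll hold briefly, then take the load off in small steps before letting go.

Emit:
arm_command:
  deltas: [0,0,0,0.0002,0,0,20,0,0,0,0.0002,0,0,20,0,0,0,0.0002,0,0,20,0,0,0,0.0002,0,0,20]

```text
clock: 18.8
position: [0.5869, 0.0396, 0.0587]
ee_rot: [-0.23, -3.129, -0.009]
force: [-9.6, 17.0, 4.2]
width: 0.302
gripper_force: 14.0
```

Emit:
arm_command:
  deltas: [0,0,0,-0.0003,0.001,0,20,0,0,0,-0.0006,0.002,0,20,0,0,0,-0.0009,0.003,0,20,0,0,0,-0.0009,0.003,0,20]

```text
clock: 19.2
position: [0.5868, 0.0397, 0.0587]
ee_rot: [-0.233, -3.13, -0.005]
force: [-5.9, 8.9, 0.9]
width: 0.301
gripper_force: 14.0
```

```bash
python3 e.py
```

```text
100 bar yaw -0.15142925111044306 tool yaw -0.14871339323796398 knob to near edge 0.028670547025771993
left x,y -0.004370543474890615 -0.0015649765182340536 force x,y -7.192029000770946 7.948050565932509 0.8731600892185561 19.2
```

Emit:
arm_command:
  deltas: [0,0,0,-0.0005,0.001,-0.0002,20,0,0,0,-0.001,0.002,-0.0003,20,0,0,0,-0.001,0.002,-0.0003,20]

```text
clock: 19.55
position: [0.5866, 0.0397, 0.0586]
ee_rot: [-0.236, -3.132, -0.002]
force: [-5.2, 4.6, 0.6]
width: 0.302
gripper_force: 14.0
```

Emit:
arm_command:
  deltas: [0,0,0,0,0,0,27,0,0,0,0,0,0,28,0,0,0,0,0,0,30,0,0,0,0,0,0,34,0,0,0,0,0,0,44,0,0,0,0,0,0,60,0,0,0,0,0,0,76,0,0,0,0,0,0,76,0,0,0,0,0,0.02,76,0,0,0,0,0,0.06,76,0,0,0,0,0,0.1,91,0,0,0,-0.03,0,0.15,91,0,0,0,-0.07,0.01,0.2,91,0,0,0,-0.07,0.01,0.2,91,0,0,0,-0.07,0.01,0.2,91,0,0,0,-0.07,0.01,0.2,91]
  force: 3

```text
clock: 21.15
position: [0.5173, 0.0483, 0.2586]
ee_rot: [0.238, 3.132, 0.001]
force: [-0.5, -0.6, -0.6]
width: 0.992
gripper_force: 0.0
```

Run:
```python
from h import *
s=sensors.observe();print(s["clock"],s["position"],s["force"])
cal=optics.calibration("wrist");im=optics.get_image("wrist");cv2.imwrite("pics/w9.png",im);np.save("cal9.npy",cal,allow_pickle=True)
```

```text
21.15 [0.51729493 0.04828326 0.25863501] [-0.47891115 -0.56805803 -0.61804316]
```

View pics/w9.png

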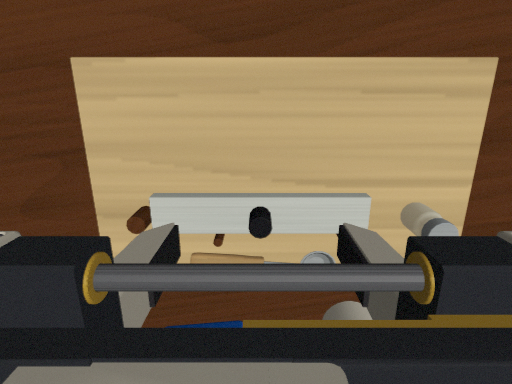

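The bar lies flat at (152,194) to (369,232), its right end at the post (140,220) and its far edge at the right peg (219,240). The left peg is just behind the finger, near (340,236). I'll check the gaps numerically.

Run:
```python
from m import *
im=cv2.imread("pics/w9.png");cal=np.load("cal9.npy",allow_pickle=True).item();hsv=cv2.cvtColor(im,cv2.COLOR_BGR2HSV)
w=(hsv[...,1]<45)&(hsv[...,2]>175);w[:185]=0;w[236:]=0;w[:,:146]=0;w[:,374:]=0
def edge(f,idx,ax):
    return np.array([(i,f(np.flatnonzero(w[:,i] if ax else w[i]))) for i in idx])
far=edge(lambda r:r[-1]+.5,list(range(185,235))+list(range(290,325)),1); F=cast(cal,far,.038)
e=edge(lambda r:r[0]-.5,range(203,226),0)[:,::-1];E_=cast(cal,e,.038)
a=np.polyfit(F[:,1],F[:,0],1);yaw=-np.arctan(a[0]);print("yaw",yaw)
ex=np.array([np.cos(yaw),np.sin(yaw)]);ey=np.array([-ex[1],ex[0]])
fx=np.median(F[:,:2]@ex);ye=np.median(E_[:,:2]@ey)
# right peg: full column spread (visible above the bar), first-image position as well
for n,p in dict(r=(.6049,-.0185),r5=(.60478,-.01813),l=(.6294,.1430)).items(): print(n,"x in bar",.025+np.dot(p,ex)-fx)
for p in((.5628,-.1120),(.5641,-.1121)): print("post y",ye+.140-np.dot(p,ey))
for u0,v0,z in((219,240,.045),(140,220,.038)):
    m=(hsv[...,2]<130);m[:v0-16]=0;m[v0+16:]=0;m[:,:u0-16]=0;m[:,u0+11:]=0
    b=max(blobs(m),key=lambda b:b[0][4]);p=cast(cal,b[1],z)[0][:2];print(b[0],p,"x",.025+p@ex-fx,"y",p@ey-ye-.14)
```

```text
yaw -0.15670921657588138
r x in bar 0.03221653426342741
r5 x in bar 0.03204025933568544
l x in bar 0.03121123793912084
post y 0.15375933409484527
post y 0.15365521953846836
[213 234  12  13 107] [ 0.603602   -0.01723361] x 0.030736801373839717 y -0.05378628241766681
[127 206  24  30 535] [ 0.56658815 -0.11365805] x 0.009225327569707509 y -0.15480585416315634
```

```bash
python3 -c "
from cell import arm;print(arm.sign_off())"
```

```text
the job is handed in; nothing more can be done
None
```

I handed the job in with the straightedge flat on the board and released, and by my measurements touching both pegs and the post to within about 2 mm; no verdict came back. On my first drag the bar tipped up on its far edge, with its height near the 20 mm lift limit by my estimate, so that check could have failed.

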